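# Unload the spun cups from their formers onto the peg rack, in order

## Task

Four freshly spun pewter cups hang mouth down over their wooden formers, in a row on the dark board. Lift them off and set them mouth down over the four pegs of the grey rack in the same left-to-right order, one cup to a peg with its rim resting on the deck, so that each can be matched to its former again. Pewter is soft: set the cups down, do not drop them onto the rack.

Things in the scene. Friction and masses are not known exactly. Their poses are not given: they have to be found in the camera images.
- tall_cup: tallest, narrowest pewter cup, 61 mm wide, straight-sided, 78 mm high, hung mouth down over its former with its rim 18 mm above the board. Origin: centre of the closed bottom's outer face, the cup's top as it hangs; own z points down to the mouth. Grip round the wall from above, fingers closing across the row (neighbours as near as 22 mm along it)
- flared_cup: second tallest pewter cup, 62 mm wide at the bottom, 69 at the mouth, 62 mm high, hung mouth down over its former with its rim 18 mm above the board. Origin: centre of the closed bottom's outer face, the cup's top as it hangs; own z points down to the mouth. Grip round the wall from above, fingers closing across the row (neighbours as near as 22 mm along it)
- small_cup: narrower of the two low ones, pewter cup, 63 mm wide, 50 mm high, hung mouth down over its former with its rim 18 mm above the board. Origin: centre of the closed bottom's outer face, the cup's top as it hangs; own z points down to the mouth. Grip round the wall from above, fingers closing across the row (neighbours as near as 22 mm along it)
- squat_cup: lowest and broadest pewter cup, 69 mm wide, 45 mm high, hung mouth down over its former with its rim 18 mm above the board. Origin: centre of the closed bottom's outer face, the cup's top as it hangs; own z points down to the mouth. Grip round the wall from above, fingers closing across the row (neighbours as near as 22 mm along it)
- tall_former: turned wooden former of the tall cup, fixed on the board: flange 76 mm wide, 10 mm thick, then a spigot about 40 mm wide up to 92 mm above its foot, on which the tall cup's bottom rests at the start. Origin: centre of its foot, on the board's top; z up
- flared_former: turned wooden former of the flared cup, fixed on the board: flange 76 mm wide, 10 mm thick, then a spigot about 40 mm wide up to 75 mm above its foot, on which the flared cup's bottom rests at the start. Origin: centre of its foot, on the board's top; z up
- small_former: turned wooden former of the small cup, fixed on the board: flange 76 mm wide, 10 mm thick, then a spigot about 40 mm wide up to 64 mm above its foot, on which the small cup's bottom rests at the start. Origin: centre of its foot, on the board's top; z up
- squat_former: turned wooden former of the squat cup, fixed on the board: flange 76 mm wide, 10 mm thick, then a spigot about 40 mm wide up to 59 mm above its foot, on which the squat cup's bottom rests at the start. Origin: centre of its foot, on the board's top; z up
- former_board: dark plank 84 x 376 mm, top 20 mm above the bench, fixed, with the four formers in a row on its centre line at y = +135, +45, -45, -135 mm, in an order that varies. y runs along the row to the robot's left (turned at most 0.12 rad), z up. Origin: centre of its underside. It may be the nearer or farther row; the lathe's chuck juts out to its left, at x 0.48, y 0.30, 0.21 to 0.27 m up
- peg_rack: grey steel rack 84 x 376 mm, fixed, deck 24 mm above the bench, with four equal pegs on its centre line at y = +135, +45, -45, -135 mm, 24 mm thick, 35 mm above the deck, tops tapered; cup mouths have about 12 mm to spare round them. y runs along the row to the robot's left (turned at most 0.12 rad), z up. Origin: centre of its underside
There are look-alikes about, which are no part of the job. What is shaped like the tall_cup but pink, red or turquoise is not meant.

How it is judged:
At the end, for the whole second after the job is handed in: each cup stands mouth down over the peg whose place in the row is that of its own former on the board: within 20 mm of the peg along and across the rack, rim within 5 mm of the deck, tilted under 0.14 rad, released and at rest (under 0.02 m/s, 0.2 rad/s) (((y of tall_former in the frame of former_board between 0.115 and 0.155 m and y of tall_cup in the frame of peg_rack between 0.115 and 0.155 m) or (y of tall_former in the frame of former_board between 0.025 and 0.065 m and y of tall_cup in the frame of peg_rack between 0.025 and 0.065 m) or (y of tall_former in the frame of former_board between -0.065 and -0.025 m and y of tall_cup in the frame of peg_rack between -0.065 and -0.025 m) or (y of tall_former in the frame of former_board between -0.155 and -0.115 m and y of tall_cup in the frame of peg_rack between -0.155 and -0.115 m)) and x of tall_cup in the frame of peg_rack between -0.02 and 0.02 m and z of tall_cup in the frame of peg_rack between 0.097 and 0.107 m and angle between each of tall_cup, flared_cup, small_cup, squat_cup's own z axis and vertical above 3 rad and linear speed of each of tall_cup, flared_cup, small_cup, squat_cup below 0.02 m/s and angular speed of each of tall_cup, flared_cup, small_cup, squat_cup below 0.2 rad/s and ((y of flared_former in the frame of former_board between 0.115 and 0.155 m and y of flared_cup in the frame of peg_rack between 0.115 and 0.155 m) or (y of flared_former in the frame of former_board between 0.025 and 0.065 m and y of flared_cup in the frame of peg_rack between 0.025 and 0.065 m) or (y of flared_former in the frame of former_board between -0.065 and -0.025 m and y of flared_cup in the frame of peg_rack between -0.065 and -0.025 m) or (y of flared_former in the frame of former_board between -0.155 and -0.115 m and y of flared_cup in the frame of peg_rack between -0.155 and -0.115 m)) and x of flared_cup in the frame of peg_rack between -0.02 and 0.02 m and z of flared_cup in the frame of peg_rack between 0.081 and 0.091 m and ((y of small_former in the frame of former_board between 0.115 and 0.155 m and y of small_cup in the frame of peg_rack between 0.115 and 0.155 m) or (y of small_former in the frame of former_board between 0.025 and 0.065 m and y of small_cup in the frame of peg_rack between 0.025 and 0.065 m) or (y of small_former in the frame of former_board between -0.065 and -0.025 m and y of small_cup in the frame of peg_rack between -0.065 and -0.025 m) or (y of small_former in the frame of former_board between -0.155 and -0.115 m and y of small_cup in the frame of peg_rack between -0.155 and -0.115 m)) and x of small_cup in the frame of peg_rack between -0.02 and 0.02 m and z of small_cup in the frame of peg_rack between 0.069 and 0.079 m and ((y of squat_former in the frame of former_board between 0.115 and 0.155 m and y of squat_cup in the frame of peg_rack between 0.115 and 0.155 m) or (y of squat_former in the frame of former_board between 0.025 and 0.065 m and y of squat_cup in the frame of peg_rack between 0.025 and 0.065 m) or (y of squat_former in the frame of former_board between -0.065 and -0.025 m and y of squat_cup in the frame of peg_rack between -0.065 and -0.025 m) or (y of squat_former in the frame of former_board between -0.155 and -0.115 m and y of squat_cup in the frame of peg_rack between -0.155 and -0.115 m)) and x of squat_cup in the frame of peg_rack between -0.02 and 0.02 m and z of squat_cup in the frame of peg_rack between 0.064 and 0.074 m); the robot touches nothing.
It fails at once if the tall cup is dropped onto the rack (comes down over a peg, within 25 mm of the deck, faster than 0.5 m/s) (x of tall_cup in the frame of peg_rack between -0.05 and 0.05 m and y of tall_cup in the frame of peg_rack between -0.19 and 0.19 m and z of tall_cup in the frame of peg_rack below 0.127 m and linear speed of tall_cup above 0.5 m/s).
It fails at once if the flared cup is dropped onto the rack (comes down over a peg, within 25 mm of the deck, faster than 0.5 m/s) (x of flared_cup in the frame of peg_rack between -0.05 and 0.05 m and y of flared_cup in the frame of peg_rack between -0.19 and 0.19 m and z of flared_cup in the frame of peg_rack below 0.111 m and linear speed of flared_cup above 0.5 m/s).
It fails at once if the small cup is dropped onto the rack (comes down over a peg, within 25 mm of the deck, faster than 0.5 m/s) (x of small_cup in the frame of peg_rack between -0.05 and 0.05 m and y of small_cup in the frame of peg_rack between -0.19 and 0.19 m and z of small_cup in the frame of peg_rack below 0.099 m and linear speed of small_cup above 0.5 m/s).
It fails at once if the squat cup is dropped onto the rack (comes down over a peg, within 25 mm of the deck, faster than 0.5 m/s) (x of squat_cup in the frame of peg_rack between -0.05 and 0.05 m and y of squat_cup in the frame of peg_rack between -0.19 and 0.19 m and z of squat_cup in the frame of peg_rack below 0.094 m and linear speed of squat_cup above 0.5 m/s).
It also fails if it takes over 99 s, if anything falls off the work surface, if the arm or the gripper's body presses on something with over 40 N, if the wrist force passes 120 N, or if a joint passes its speed limit or range.

## Robot

A 6-joint arm with a two-finger parallel gripper is mounted at the origin on a cart in front of the work surface, level with it; the furniture and walls round the work are solid. World frame = base frame: x ahead of the robot, y to its left, z up, the work surface at z = 0. Lengths are in m, angles in rad, forces in N, time in s.
With the tool pointing down it reaches from about 0.15 to 0.775 m from the base axis. Payload 6.1 kg.
Tool frame: the origin (TCP) lies at the very end of the fingers, on their centre line; the grasp point (between the pads) lies 19 mm behind it; z points along the fingers, y is the line along which they close (so a half turn about z gives the same grasp; the last joint's range is limited). The gripper opens to 85 mm and grips with 20 to 120 N. Pads are 22 mm wide; open, the fingers measure 114 mm over their backs; the gripper's body (76 mm by 85 mm) begins 54 mm behind the grasp point. The pads swing forward as they close: fully open they stand 13 mm farther back than shut.
Start: joints at [-1.25, 0.126, -0.04, 1.405, 0, 1.571], TCP at [0.166, -0.498, 0.231] pointing down, gripper open.
Joint ranges: [-2.72, 2.72], [-0.95, 1.95], [-1.27, 1.35], [-1.78, 2.02], [-1.46, 1.47], [-3.14, 3.14]. Speed limits (rad/s): [2.39, 2.39, 3.01, 3.14, 3.14, 3.14].

## Interface

Orientations are given as [roll, pitch, yaw] about the fixed x, y, z axes, in that order (R = Rz(yaw) Ry(pitch) Rx(roll)).
In Python, from station import r gives the robot as it stands.
- The arm moves only by the tool step_arm, never from a script. Its arguments are lists of equal length, an entry for each row: "linear": the shift along the tool's x, y, z in cm, a list of three; "rotation": the turn, a rotation vector about the tool's x, y, z in degrees, a list of three; "grip": the closure, from 0 (fully open) to 1 (shut). In form: {"linear": [[tx, ty, tz], ...], "rotation": [[wx, wy, wz], ...], "grip": [grip, ...]}. A call has 1 to 12 rows; each row shifts and turns the commanded pose from where the row before left it, along the tool's axes as they then stand; what a row does not reach is not made up. A row lasts 1/12 s, in which the tool goes at most 41.7 mm and 7.16 degrees, less where a joint would pass 70% of its speed; a pose out of reach is approached as far as the arm can. A call with a gripper value outside its range is refused whole. The fingers move at their own pace and stop on an object; "newtons" is the grip in N (left out, the last holds). Time passes only in rows, so rows that do not move let the fingers close. It gives the time, the measured TCP pose, the force, the opening and the grip force at its end, in the units of the state.
- r.state(): the state, without advancing time (a new reading comes with each control period).
- r.camera(name): name is "scene" or "top" or "wrist"; returns a dict with "img" (420x560x3 uint8, red, green, blue), "camera_matrix" (3x3 intrinsics, pixels), "dist" ([k1, k2, p1, p2, k3] as OpenCV has them; the pictures are not rectified), "cam_to_world" (4x4, takes a point from camera to world coordinates). Camera axes: x right, y down, z forward; pixel columns grow to the right and rows downward; lengths in m; the calibration is good to about 2 mm. A picture is of the moment at which its call begins. There is no depth.
- r.sign_off(): hands the job in; it is judged then, once.
The state is a dict: "time": time; "q": joint angles; "qvel": joint speeds; "joint_torque": joint torques, N m; "eef_pos": TCP position; "tool_rot": TCP orientation; "force": force on the tool from outside, world axes, zero at the start; "wrist_torque": the same for the moment, N m; "opening": finger opening in m; "gripper_force": force on a finger pad.
Only numpy, scipy, OpenCV 4.12 (cv2) and the standard library are available. Lean on these libraries where they do the work, as an engineer would, in place of code of your own. Each camera call takes 0.05 s, during which the arm holds its last target. There are 200 camera calls.

## Working session

There is one attempt and no reset: what is moved stays moved. The work goes in short steps, Python scripts to look and compute and a tool call to move; the robot and the scene stay as the last step left them, time stands still between calls to the robot, and variables do not carry over. Pictures are saved under pics/ and viewed, at most 14 in all, crops included, and the job is handed in when it is done.

Besides the shell and the picture viewer there is one more tool, called after "Request:" as a command line: name --argument value ..., lists and objects as JSON in quotes. step_arm: Moves the arm, as the interface text tells. Its arguments: {"type":"object","properties":{"linear":{"type":"array"},"rotation":{"type":"array"},"grip":{"type":"array"},"newtons":{"type":"number"}},"required":["linear","rotation","grip"]}

```bash
mkdir -p pics; python3 - <<'E'
from station import r
import cv2,pickle
d={}
for n in("scene","top","wrist"):
    c=r.camera(n);d[n]=c;cv2.imwrite(f"pics/{n}0.png",c["img"][:,:,::-1])
    print(n,c["camera_matrix"].round(1).tolist(),c["dist"],c["cam_to_world"].round(3).tolist())
pickle.dump(d,open("cam0.pkl","wb"))
print(r.state())
E
```

```text
scene [[475.3, 0.0, 280.3], [0.0, 475.3, 209.3], [0.0, 0.0, 1.0]] [-0.01333323  0.          0.          0.          0.        ] [[0.624, -0.392, 0.676, -0.408], [-0.781, -0.329, 0.531, -0.755], [0.014, -0.859, -0.511, 0.79], [0.0, 0.0, 0.0, 1.0]]
top [[423.9, 0.0, 286.2], [0.0, 423.9, 213.9], [0.0, 0.0, 1.0]] [-0.08551595  0.          0.          0.          0.        ] [[-0.022, -0.997, 0.072, 0.405], [-1.0, 0.023, 0.012, -0.072], [-0.014, -0.072, -0.997, 1.378], [0.0, 0.0, 0.0, 1.0]]
wrist [[307.3, 0.0, 279.6], [0.0, 307.3, 208.5], [0.0, 0.0, 1.0]] [-0.01365162  0.          0.          0.          0.        ] [[0.314, -0.904, -0.289, 0.24], [-0.949, -0.3, -0.095, -0.474], [-0.001, 0.304, -0.953, 0.374], [0.0, 0.0, 0.0, 1.0]]
{'time': 0.15, 'q': array([-1.25002426e+00,  1.26280015e-01, -4.03746364e-02,  1.40540200e+00,
       -3.52898769e-05,  1.57079048e+00]), 'qvel': array([ 5.37385129e-04, -2.57936131e-03,  1.84413588e-03,  3.97425881e-04,
       -1.00873295e-03,  5.51636077e-05]), 'joint_torque': array([ 2.66480347e-03, -4.36279535e+01,  3.53146935e+01,  1.36471179e-02,
        1.18214930e-04,  9.27962645e-06]), 'eef_pos': array([ 0.16542289, -0.49792515,  0.23068775]), 'tool_rot': array([-3.14033233e+00,  3.52824749e-05,  3.20777959e-01]), 'force': array([ 0.82356246,  0.62113838, -0.43895502]), 'wrist_torque': array([ 0.02702168,  0.00291933, -0.03235551]), 'gripper_force': 0.0, 'opening': 0.08552940430847746}
```

View pics/scene0.png

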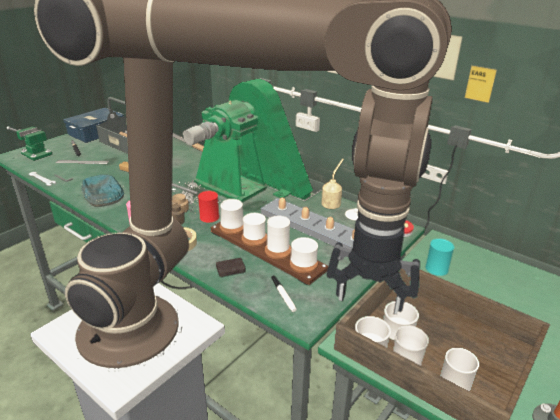

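View pics/top0.png

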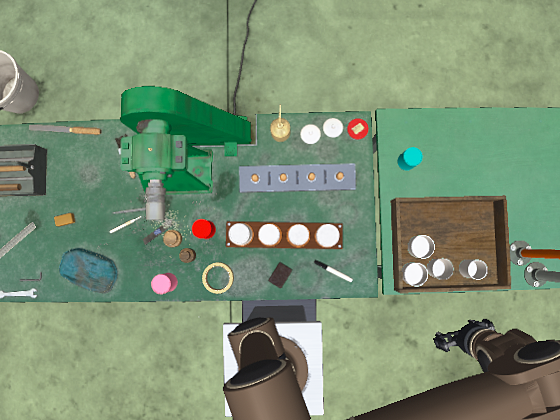

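The scene view shows the board in the nearer row with four cups at about (231,213), (254,228), (278,234), (303,254). The rack is behind it. In the top view the cups are at (240,234), (269,234), (298,235), (327,235) and the pegs at (255,178) to (340,176). The red (203,229), pink (163,283) and turquoise (410,158) look-alikes and the cups in the wooden tray are not meant. I'll enlarge to confirm.

```bash
python3 - <<'E'
import cv2
a=cv2.imread("pics/scene0.png")[185:285,205:365];cv2.imwrite("pics/sc.png",cv2.resize(a,None,fx=5,fy=5,interpolation=cv2.INTER_CUBIC))
a=cv2.imread("pics/top0.png")[155:255,220:364];cv2.imwrite("pics/tc.png",cv2.resize(a,None,fx=5.5,fy=5.5,interpolation=cv2.INTER_CUBIC))
E
```

```text
(no output)
```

View pics/sc.png

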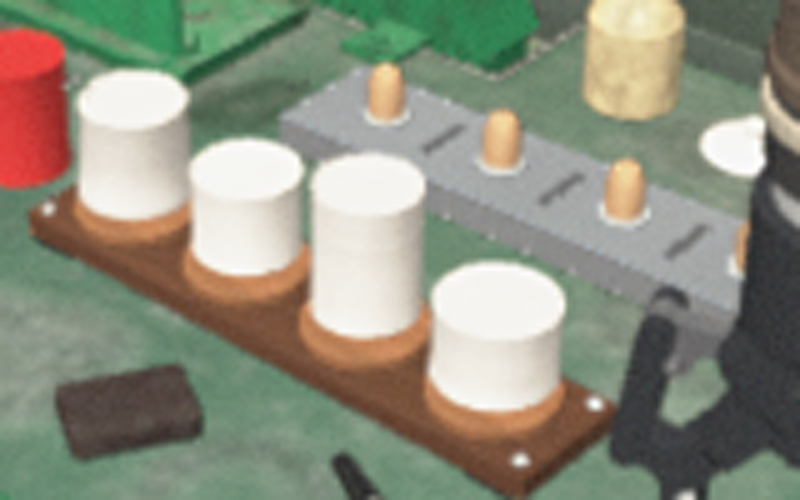

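View pics/tc.png

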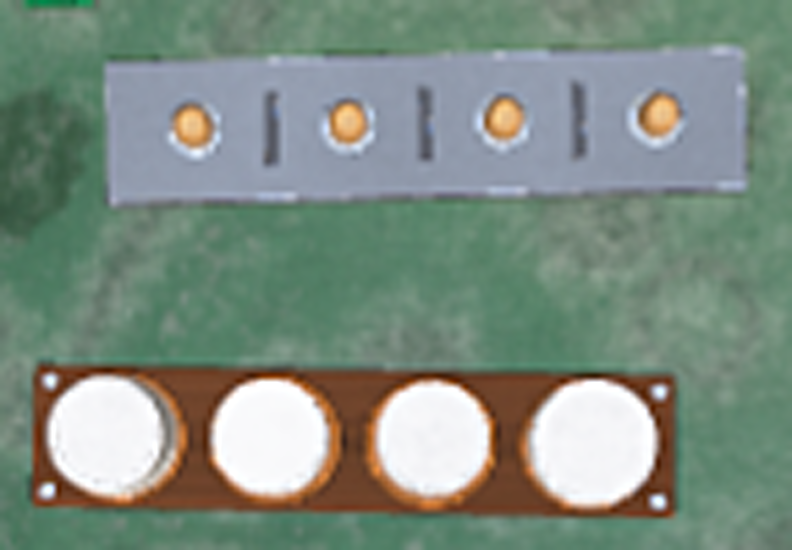

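Enlarged, the order from left to right is flared, small, tall, squat, all white pewter with wooden flanges beneath. Scene crop tops are at (134,100), (247,165), (369,185), (499,302), and top crop at (106,435), (271,437), (434,437), (592,443). Next I triangulate.

```bash
cat > geo.py <<'E'
import numpy as np,cv2
def ray(c,p):
    u=cv2.undistortPoints(np.float64([[p]]),c["camera_matrix"],c["dist"]).ravel()
    T=c["cam_to_world"];d=T[:3,:3]@np.r_[u,1];return T[:3,3],d/np.linalg.norm(d)
def onz(c,p,z):
    o,d=ray(c,p);return o+d*(z-o[2])/d[2]
def tri(*cp):
    A=np.zeros((3,3));b=np.zeros(3);R=[ray(c,p) for c,p in cp]
    for o,d in R:
        P=np.eye(3)-np.outer(d,d);A+=P;b+=P@o
    x=np.linalg.solve(A,b);return x,max(np.linalg.norm((np.eye(3)-np.outer(d,d))@(x-o)) for o,d in R)
E
python3 - <<'E'
import pickle,numpy as np
from geo import *
np.set_printoptions(precision=4,suppress=True)
d=pickle.load(open("cam0.pkl","rb"));t,s=d["top"],d["scene"]
T=lambda p:((p[0]+.5)/5.5-.5+220,(p[1]+.5)/5.5-.5+155)
S=lambda p:((p[0]+.5)/5-.5+205,(p[1]+.5)/5-.5+185)
for n,a,b in zip("flared small tall squat".split(),[(106,435),(271,437),(434,437),(592,443)],[(134,100),(247,165),(369,185),(499,302)]):
    print(n,*tri((t,T(a)),(s,S(b))))
for a,b in zip([(193,125),(348,121),(504,117)],[(386,68),(503,115),(627,163)]): print("peg",*tri((t,T(a)),(s,S(b))))
def box(cs,z,top):
    P=np.array([onz(t,T(c),z) for c in cs])[:,:2];c=P.mean(0)
    v=P[0]+P[3]-P[1]-P[2];v/=np.linalg.norm(v);yaw=np.arctan2(-v[0],v[1])
    print("box",P.tolist(),c,"yaw",yaw,"L",np.linalg.norm(P[0]-P[1]),np.linalg.norm(P[0]-P[3]))
    for y in(.135,.045,-.045,-.135):print(c+v*y)
box([(105,62),(746,47),(746,188),(112,205)],.024,0)
box([(37,366),(676,377),(672,515),(34,505)],.020,0)
# scene rack corner / white pins check
print(tri((t,T((658,391))),(s,S((595,404)))),tri((t,T((50,381))),(s,S((47,209)))))
E
```

```text
flared [0.4402 0.0893 0.0954] 0.0011803850901689489
small [ 0.437  -0.001   0.0886] 0.0016139933159582034
tall [ 0.4343 -0.0905  0.1129] 0.0017602542335709375
squat [ 0.4304 -0.1796  0.0789] 0.0007499506323828788
peg [0.6172 0.0421 0.0574] 0.0016712159289830224
peg [ 0.6179 -0.0472  0.0568] 0.0009431809517320525
peg [ 0.6181 -0.1367  0.0579] 0.0006192315199953744
box [[0.6624698471062075, 0.09503183620875426], [0.6622603024551317, -0.28229423863767195], [0.5787600855578781, -0.27926070283782906], [0.5775196129935145, 0.09197563001386942]] [ 0.6203 -0.0936] yaw 0.0013772095030377934 L 0.37732613303079293 0.08500519203029305
[0.6201 0.0414]
[ 0.6202 -0.0486]
[ 0.6203 -0.1386]
[ 0.6204 -0.2286]
box [[0.4842814651474344, 0.13784920462308015], [0.46932147233480953, -0.23519806511125102], [0.3891867821802468, -0.2304286394866878], [0.4031451680102195, 0.14067325878028775]] [ 0.4365 -0.0468] yaw -0.038841452454304044 L 0.37334711307467294 0.0811854296965981
[0.4417 0.0881]
[ 0.4382 -0.0018]
[ 0.4347 -0.0917]
[ 0.4312 -0.1817]
(array([ 0.461 , -0.224 ,  0.0162]), np.float64(0.0010240222253776337)) (array([ 0.4592,  0.1541, -0.0161]), np.float64(0.025646891928388173))
```

Request:
step_arm --linear '[[0,0,0],[0,0,0],[0,0,0],[0,0,0],[0,0,0],[0,0,0],[0,0,0],[0,0,0],[0,0,0],[0,0,0],[0,0,0],[0,0,0]]' --rotation '[[0,0,-6.3],[0,0,-6.3],[0,0,-6.3],[0,0,-6.3],[0,0,-6.3],[0,0,-6.3],[0,0,-6.3],[0,0,-6.3],[0,0,-6.3],[0,0,-6.3],[0,0,-6.4],[0,0,0]]' --grip '[0,0,0,0,0,0,0,0,0,0,0,0]' --newtons 40

```text
time: 1.15
eef_pos: [0.1655, -0.498, 0.231]
tool_rot: [-3.141, -0.001, 1.535]
force: [-0.0, 0.2, 0.2]
opening: 0.0853
gripper_force: 0.0
```

```bash
cat > go.py <<'E'
import sys,numpy as np
from station import r
from scipy.spatial.transform import Rotation as R
def go(*tg):
    s=r.state();p=s["eef_pos"];M=R.from_euler("xyz",s["tool_rot"])
    print("t",round(s["time"],2),"p",p.round(4),"rpy",s["tool_rot"].round(4),"F",s["force"].round(1),"open",round(s["opening"],4),"gf",round(s["gripper_force"],1))
    for g in tg: print("->",g,"tool cm",(M.inv().apply(np.array(g)-p)*100).round(2)); p=np.array(g)
if __name__=="__main__":
    a=list(map(float,sys.argv[1:]));go(*[a[i:i+3] for i in range(0,len(a),3)])
E
python3 go.py .431 -.181 .23
```

```text
t 1.15 p [ 0.1655 -0.498   0.231 ] rpy [-3.1414e+00 -7.0000e-04  1.5348e+00] F [-0.   0.2  0.2] open 0.0853 gf 0.0
-> [0.431, -0.181, 0.23] tool cm [32.64 25.39  0.11]
```

Request:
step_arm --linear '[[2.7,2.1,0],[2.7,2.1,0],[2.7,2.1,0],[2.7,2.1,0],[2.7,2.1,0],[2.7,2.1,0],[2.7,2.1,0],[2.7,2.1,0],[2.7,2.1,0],[2.7,2.1,0],[2.7,2.1,0],[2.9,2.3,0]]' --rotation '[[0,0,0],[0,0,0],[0,0,0],[0,0,0],[0,0,0],[0,0,0],[0,0,0],[0,0,0],[0,0,0],[0,0,0],[0,0,0],[0,0,0]]' --grip '[0,0,0,0,0,0,0,0,0,0,0,0]'

```text
time: 2.15
eef_pos: [0.4325, -0.1809, 0.2313]
tool_rot: [3.142, 0.0, 1.528]
force: [1.5, -1.0, -1.2]
opening: 0.0858
gripper_force: 0.0
```

```bash
python3 - <<'E'
from station import r
import cv2,pickle
c=r.camera("wrist");pickle.dump(c,open("w1.pkl","wb"));cv2.imwrite("pics/w1.png",c["img"][:,:,::-1])
from go import go
go([.431,-.181,.23],[.431,-.181,.048])
E
```

```text
t 2.2 p [ 0.4363 -0.1768  0.231 ] rpy [ 3.1394 -0.0033  1.533 ] F [2.4 2.2 0.3] open 0.0856 gf 0.0
-> [0.431, -0.181, 0.23] tool cm [-0.44 -0.51  0.1 ]
-> [0.431, -0.181, 0.048] tool cm [-0.06 -0.04 18.2 ]
```

View pics/w1.png

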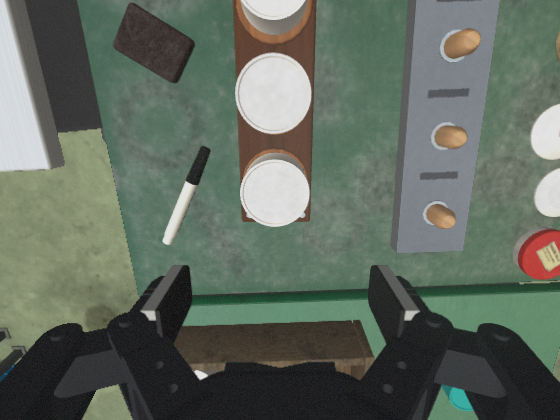

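The wrist view shows the squat cup, with top centre about (275,195)? and a second cup at (273,93), plus pegs at (442,216), (452,137), (462,43). I'll check the positions by projecting them.

```bash
python3 - <<'E'
from station import r
import cv2,pickle
from geo import *
np.set_printoptions(precision=4,suppress=True)
w=pickle.load(open("w1.pkl","rb"));t=pickle.load(open("cam0.pkl","rb"))["top"]
for p in[(275,195),(273,93),(272,-4)]:
    print(p,[onz(w,p,z)[:2] for z in(.116,.083,.1)])
for p in[(439,216),(446,137),(455,47)]:print("deck",onz(w,p,.024))
c=r.camera("wrist")
P=np.float64([[.431,-.181,.083],[.434,-.0915,.116],[.438,-.001,.088],[.6185,-.1375,.059],[.6185,-.2285,.059]])
T=np.linalg.inv(c["cam_to_world"]);print(cv2.projectPoints(P,cv2.Rodrigues(T[:3,:3])[0],T[:3,3],c["camera_matrix"],c["dist"])[0].reshape(-1,2))
pickle.dump(c,open("w2.pkl","wb"));cv2.imwrite("pics/w2.png",c["img"][:,:,::-1]);print(c["cam_to_world"][:3,3],r.state()["eef_pos"])
E
```

```text
(275, 195) [array([ 0.4295, -0.1734]), array([ 0.4287, -0.1823]), array([ 0.4291, -0.1777])]
(273, 93) [array([ 0.432 , -0.0898]), array([ 0.4314, -0.0881]), array([ 0.4317, -0.089 ])]
(272, -4) [array([ 0.4346, -0.0233]), array([ 0.4344, -0.0132]), array([ 0.4345, -0.0184])]
deck [ 0.6248 -0.2336  0.024 ]
deck [ 0.6221 -0.1395  0.024 ]
deck [ 0.6208 -0.0482  0.024 ]
[[273.4235 198.3614]
 [271.4791 101.3432]
 [271.94   -16.9853]
 [455.9306 143.7624]
 [445.0119 227.2803]]
[ 0.4392 -0.0992  0.3749] [ 0.4344 -0.1789  0.2309]
```

View pics/w2.png

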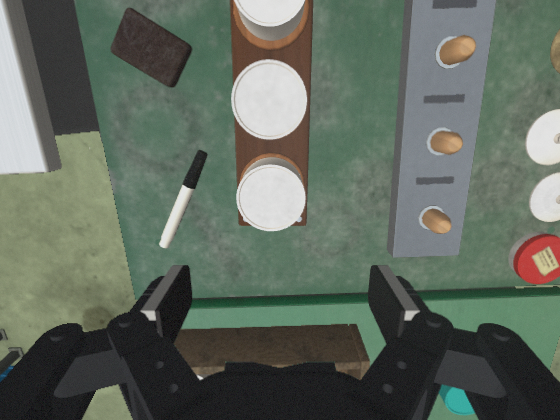

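The wrist view at rest agrees with prediction: the squat top is seen at (271,198) against (273,198) predicted, and the tall cup at (270,98) against (271,101). Errors are 2-3 mm. I go down on the squat cup.

```bash
python3 - <<'E'
import pickle
from geo import *
w=pickle.load(open("w2.pkl","rb"))
for p in[(433.5,219),(441,142),(452,51)]:print("deck",onz(w,p,.024).round(4))
from go import go
go([.430,-.181,.23],[.430,-.181,.047])
E
```

```text
deck [ 0.6229 -0.2314  0.024 ]
deck [ 0.6211 -0.1392  0.024 ]
deck [ 0.6219 -0.046   0.024 ]
t 2.25 p [ 0.4344 -0.1789  0.2309] rpy [ 3.1412e+00 -1.2000e-03  1.5347e+00] F [-0.4 -0.6 -0.5] open 0.0856 gf 0.0
-> [0.43, -0.181, 0.23] tool cm [-0.23 -0.44  0.09]
-> [0.43, -0.181, 0.047] tool cm [-2.00e-02 -1.00e-02  1.83e+01]
```

Request:
step_arm --linear '[[-0.2,-0.4,0],[0,0,2],[0,0,2],[0,0,2],[0,0,2],[0,0,2],[0,0,2],[0,0,0],[0,0,0],[0,0,0]]' --rotation '[[0,0,0],[0,0,0],[0,0,0],[0,0,0],[0,0,0],[0,0,0],[0,0,0],[0,0,0],[0,0,0],[0,0,0]]' --grip '[0,0,0,0,0,0,0,0,0,0]'

```text
time: 3.08
eef_pos: [0.4278, -0.185, 0.1124]
tool_rot: [3.141, 0.0, 1.53]
force: [-0.3, -0.5, 0.1]
opening: 0.0855
gripper_force: 0.0
```

```bash
python3 go.py .430 -.181 .047
```

```text
t 3.08 p [ 0.4278 -0.185   0.1124] rpy [3.1408e+00 5.0000e-04 1.5299e+00] F [-0.3 -0.5  0.1] open 0.0855 gf 0.0
-> [0.43, -0.181, 0.047] tool cm [0.41 0.2  6.54]
```

Request:
step_arm --linear '[[0.4,0.2,0],[0,0,1.3],[0,0,1.3],[0,0,1.3],[0,0,1.3],[0,0,1.3],[0,0,0],[0,0,0],[0,0,0]]' --rotation '[[0,0,0],[0,0,0],[0,0,0],[0,0,0],[0,0,0],[0,0,0],[0,0,0],[0,0,0],[0,0,0]]' --grip '[0,0,0,0,0,0,0,0,0]'

```text
time: 3.83
eef_pos: [0.4309, -0.1804, 0.0476]
tool_rot: [3.14, 0.001, 1.532]
force: [-0.1, -0.5, -0.6]
opening: 0.0855
gripper_force: 0.0
```

```bash
python3 go.py .430 -.181 .047
```

```text
t 3.83 p [ 0.4309 -0.1804  0.0476] rpy [3.140e+00 6.000e-04 1.532e+00] F [-0.1 -0.5 -0.6] open 0.0855 gf 0.0
-> [0.43, -0.181, 0.047] tool cm [-0.06 -0.09  0.06]
```

Aligned, so I close with 40 N.

Request:
step_arm --linear '[[0,0,0],[0,0,0],[0,0,0],[0,0,0],[0,0,0],[0,0,0],[0,0,0],[0,0,0],[0,0,0],[0,0,0]]' --rotation '[[0,0,0],[0,0,0],[0,0,0],[0,0,0],[0,0,0],[0,0,0],[0,0,0],[0,0,0],[0,0,0],[0,0,0]]' --grip '[1,1,1,1,1,1,1,1,1,1]' --newtons 40

```text
time: 4.67
eef_pos: [0.4306, -0.1805, 0.0476]
tool_rot: [3.14, 0.001, 1.532]
force: [-1.1, 0.3, 5.3]
opening: 0.0667
gripper_force: 43.0
```

Request:
step_arm --linear '[[0,0,-0.5],[0,0,-1],[0,0,-1.5],[0,0,-2],[0,0,-2],[0,0,-2],[0,0,-1],[0,0,0],[0,0,0],[0,0,0]]' --rotation '[[0,0,0],[0,0,0],[0,0,0],[0,0,0],[0,0,0],[0,0,0],[0,0,0],[0,0,0],[0,0,0],[0,0,0]]' --grip '[1,1,1,1,1,1,1,1,1,1]'

```text
time: 5.5
eef_pos: [0.4295, -0.18, 0.1453]
tool_rot: [-3.14, -0.001, 1.532]
force: [-0.7, 0.4, -2.2]
opening: 0.067
gripper_force: 45.0
```

```bash
python3 go.py .621 -.228 .148 .621 -.228 .0335
```

```text
t 5.5 p [ 0.4295 -0.18    0.1453] rpy [-3.1402e+00 -5.0000e-04  1.5321e+00] F [-0.7  0.4 -2.2] open 0.067 gf 45.0
-> [0.621, -0.228, 0.148] tool cm [-4.06 19.32 -0.3 ]
-> [0.621, -0.228, 0.0335] tool cm [-1.000e-02  2.000e-02  1.145e+01]
```

Request:
step_arm --linear '[[-0.2,1,-0.3],[-0.4,2,0],[-0.6,2.8,0],[-0.6,2.8,0],[-0.6,2.8,0],[-0.6,2.8,0],[-0.6,2.8,0],[-0.4,1.6,0],[-0.1,0.7,0],[0,0,0],[0,0,0],[0,0,0]]' --rotation '[[0,0,0],[0,0,0],[0,0,0],[0,0,0],[0,0,0],[0,0,0],[0,0,0],[0,0,0],[0,0,0],[0,0,0],[0,0,0],[0,0,0]]' --grip '[1,1,1,1,1,1,1,1,1,1,1,1]'

```text
time: 6.5
eef_pos: [0.6201, -0.2283, 0.1489]
tool_rot: [-3.14, -0.0, 1.532]
force: [1.0, -0.4, -1.3]
opening: 0.0672
gripper_force: 45.1
```

```bash
python3 - <<'E'
from station import r
import cv2
from go import go
c=r.camera("scene");cv2.imwrite("pics/s1.png",cv2.resize(c["img"][150:310,200:400,::-1],None,fx=3.5,fy=3.5,interpolation=cv2.INTER_CUBIC))
go([.621,-.228,.148],[.621,-.228,.0335])
E
```

```text
t 6.55 p [ 0.6202 -0.2284  0.1493] rpy [-3.1408e+00 -2.0000e-04  1.5320e+00] F [ 0.3 -0.4 -0.6] open 0.0668 gf 45.1
-> [0.621, -0.228, 0.148] tool cm [0.04 0.08 0.13]
-> [0.621, -0.228, 0.0335] tool cm [-0.000e+00  1.000e-02  1.145e+01]
```

View pics/s1.png

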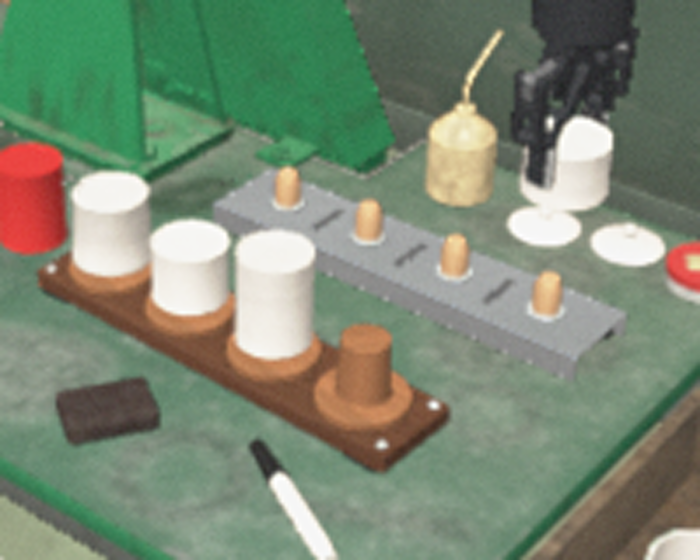

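The crop shows the squat cup upright in the gripper at (568,165), its former bare, and the fourth peg free at (547,293). I lower it slowly.

Request:
step_arm --linear '[[0,0.1,1],[0,0,1.5],[0,0,1.5],[0,0,1.5],[0,0,1.5],[0,0,1.5],[0,0,1],[0,0,0.5],[0,0,0.5],[0,0,0],[0,0,0]]' --rotation '[[0,0,0],[0,0,0],[0,0,0],[0,0,0],[0,0,0],[0,0,0],[0,0,0],[0,0,0],[0,0,0],[0,0,0],[0,0,0]]' --grip '[1,1,1,1,1,1,1,1,1,1,1]'

```text
time: 7.47
eef_pos: [0.6225, -0.2288, 0.0448]
tool_rot: [3.141, 0.0, 1.532]
force: [-0.0, -0.6, -0.6]
opening: 0.0668
gripper_force: 45.1
```

Request:
step_arm --linear '[[0,0,0.3],[0,0,0.3],[0,0,0.2],[0,0,0],[0,0,0]]' --rotation '[[0,0,0],[0,0,0],[0,0,0],[0,0,0],[0,0,0]]' --grip '[1,1,1,1,1]'

```text
time: 7.88
eef_pos: [0.6222, -0.2286, 0.0362]
tool_rot: [-3.141, -0.0, 1.532]
force: [0.2, -1.1, -1.8]
opening: 0.067
gripper_force: 45.1
```

Request:
step_arm --linear '[[0,0,0.1],[0,0,0.1],[0,0,0],[0,0,0]]' --rotation '[[0,0,0],[0,0,0],[0,0,0],[0,0,0]]' --grip '[1,1,1,1]'

```text
time: 8.22
eef_pos: [0.6223, -0.2287, 0.0343]
tool_rot: [-3.142, -0.0, 1.532]
force: [0.3, -0.7, -1.3]
opening: 0.0669
gripper_force: 45.1
```

Request:
step_arm --linear '[[0,0,0.1],[0,0,0.1],[0,0,0],[0,0,0]]' --rotation '[[0,0,0],[0,0,0],[0,0,0],[0,0,0]]' --grip '[1,1,1,1]'

```text
time: 8.55
eef_pos: [0.6224, -0.2288, 0.034]
tool_rot: [3.14, 0.001, 1.532]
force: [-2.7, 0.1, 7.1]
opening: 0.0669
gripper_force: 45.7
```

Contact came at the expected height, so I release and lift off.

Request:
step_arm --linear '[[0,0,0],[0,0,0],[0,0,0],[0,0,0],[0,0,0],[0,0,0],[0,0,-1],[0,0,-2],[0,0,-3],[0,0,-4],[0,0,-4],[0,0,-2]]' --rotation '[[0,0,0],[0,0,0],[0,0,0],[0,0,0],[0,0,0],[0,0,0],[0,0,0],[0,0,0],[0,0,0],[0,0,0],[0,0,0],[0,0,0]]' --grip '[0,0,0,0,0,0,0,0,0,0,0,0]'

```text
time: 9.55
eef_pos: [0.6233, -0.2291, 0.1987]
tool_rot: [3.135, 0.002, 1.532]
force: [0.8, -0.0, 0.6]
opening: 0.0855
gripper_force: 0.0
```

```bash
python3 go.py .434 -.091 .195 .434 -.091 .072
```

```text
t 9.55 p [ 0.6233 -0.2291  0.1987] rpy [3.1354e+00 2.0000e-03 1.5321e+00] F [ 0.8 -0.   0.6] open 0.0855 gf 0.0
-> [0.434, -0.091, 0.195] tool cm [ 13.06 -19.46   0.23]
-> [0.434, -0.091, 0.072] tool cm [ 0.02 -0.08 12.3 ]
```

Request:
step_arm --linear '[[1,-1.5,0],[1.6,-2.4,0],[1.6,-2.4,0],[1.6,-2.4,0],[1.6,-2.4,0],[1.6,-2.4,0],[1.6,-2.4,0],[1.6,-2.4,0],[0.9,-1.2,0],[0,0,0],[0,0,0],[0,0,0]]' --rotation '[[0,0,0],[0,0,0],[0,0,0],[0,0,0],[0,0,0],[0,0,0],[0,0,0],[0,0,0],[0,0,0],[0,0,0],[0,0,0],[0,0,0]]' --grip '[0,0,0,0,0,0,0,0,0,0,0,0]'

```text
time: 10.55
eef_pos: [0.4334, -0.0906, 0.193]
tool_rot: [3.14, 0.0, 1.532]
force: [0.1, -0.8, -0.1]
opening: 0.0854
gripper_force: 0.0
```

```bash
python3 - <<'E'
from station import r
import cv2
from geo import *
from go import go
c=r.camera("wrist");cv2.imwrite("pics/w3.png",c["img"][:,:,::-1])
P=np.float64([[.434,-.091,.116],[.438,-.0015,.088],[.6215,-.2285,.069]])
T=np.linalg.inv(c["cam_to_world"]);print(cv2.projectPoints(P,cv2.Rodrigues(T[:3,:3])[0],T[:3,3],c["camera_matrix"],c["dist"])[0].reshape(-1,2))
go([.434,-.091,.195],[.434,-.091,.072])
E
```

```text
[[279.4730295  218.11938748]
 [279.90124047  94.70650734]
 [463.84558034 319.87372874]]
t 10.6 p [ 0.4335 -0.0907  0.1927] rpy [3.1407e+00 3.0000e-04 1.5317e+00] F [0.4 0.7 0.7] open 0.0854 gf 0.0
-> [0.434, -0.091, 0.195] tool cm [-0.03  0.05 -0.23]
-> [0.434, -0.091, 0.072] tool cm [ 0.00e+00 -1.00e-02  1.23e+01]
```

View pics/w3.png

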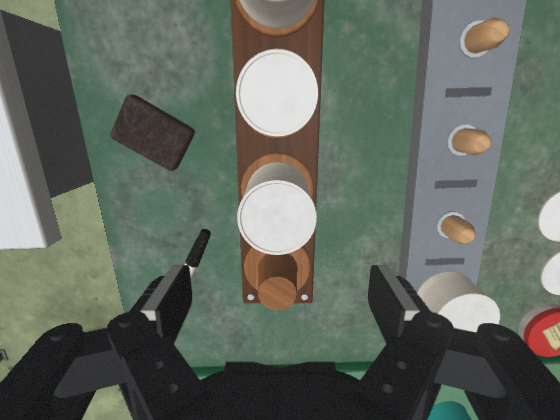

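The wrist view shows the tall cup's top at (277,217) against (279,218) predicted, with the squat cup standing on peg 4 at about (461,316). I go down on the tall cup.

Request:
step_arm --linear '[[0,0,1.5],[0,0,2.5],[0,0,2.5],[0,0,2.5],[0,0,2],[0,0,1],[0,0,0],[0,0,0],[0,0,0]]' --rotation '[[0,0,0],[0,0,0],[0,0,0],[0,0,0],[0,0,0],[0,0,0],[0,0,0],[0,0,0],[0,0,0]]' --grip '[0,0,0,0,0,0,0,0,0]'

```text
time: 11.35
eef_pos: [0.4337, -0.0906, 0.0735]
tool_rot: [3.14, 0.0, 1.532]
force: [0.4, 0.3, 0.4]
opening: 0.0854
gripper_force: 0.0
```

Request:
step_arm --linear '[[0,0,0],[0,0,0],[0,0,0],[0,0,0],[0,0,0],[0,0,0],[0,0,0],[0,0,0],[0,0,0],[0,0,0]]' --rotation '[[0,0,0],[0,0,0],[0,0,0],[0,0,0],[0,0,0],[0,0,0],[0,0,0],[0,0,0],[0,0,0],[0,0,0]]' --grip '[1,1,1,1,1,1,1,1,1,1]'

```text
time: 12.18
eef_pos: [0.4331, -0.0905, 0.0735]
tool_rot: [3.14, 0.001, 1.532]
force: [-1.3, -0.2, 5.8]
opening: 0.0594
gripper_force: 42.0
```

Request:
step_arm --linear '[[0,0,-0.5],[0,0,-1],[0,0,-2],[0,0,-2.5],[0,0,-2.5],[0,0,-2.5],[0,0,-2],[0,0,-1],[0,0,0],[0,0,0]]' --rotation '[[0,0,0],[0,0,0],[0,0,0],[0,0,0],[0,0,0],[0,0,0],[0,0,0],[0,0,0],[0,0,0],[0,0,0]]' --grip '[1,1,1,1,1,1,1,1,1,1]'

```text
time: 13.02
eef_pos: [0.4326, -0.0902, 0.2122]
tool_rot: [3.141, 0.0, 1.532]
force: [-0.3, -0.7, -2.2]
opening: 0.0594
gripper_force: 43.6
```

```bash
python3 go.py .6215 -.138 .2135 .6215 -.138 .0595
```

```text
t 13.02 p [ 0.4326 -0.0902  0.2122] rpy [3.1412 0.     1.5321] F [-0.3 -0.7 -2.2] open 0.0594 gf 43.6
-> [0.6215, -0.138, 0.2135] tool cm [-4.04 19.06 -0.12]
-> [0.6215, -0.138, 0.0595] tool cm [ 0.00e+00 -1.00e-02  1.54e+01]
```

Request:
step_arm --linear '[[-0.2,1,0],[-0.4,2,0],[-0.6,2.8,0],[-0.6,2.8,0],[-0.6,2.8,0],[-0.6,2.8,0],[-0.6,2.7,0],[-0.4,1.5,0],[0,0.6,0],[0,0,0],[0,0,0],[0,0,0]]' --rotation '[[0,0,0],[0,0,0],[0,0,0],[0,0,0],[0,0,0],[0,0,0],[0,0,0],[0,0,0],[0,0,0],[0,0,0],[0,0,0],[0,0,0]]' --grip '[1,1,1,1,1,1,1,1,1,1,1,1]'

```text
time: 14.02
eef_pos: [0.6199, -0.1373, 0.2119]
tool_rot: [-3.14, -0.0, 1.532]
force: [0.2, 0.0, -1.8]
opening: 0.0592
gripper_force: 43.8
```

Request:
step_arm --linear '[[0,0,1],[0,0,2],[0,0,2],[0,0,2],[0,0,2],[0,0,2],[0,0,1.5],[0,0,1],[0,0,0.5],[0,0,0],[0,0,0]]' --rotation '[[0,0,0],[0,0,0],[0,0,0],[0,0,0],[0,0,0],[0,0,0],[0,0,0],[0,0,0],[0,0,0],[0,0,0],[0,0,0]]' --grip '[1,1,1,1,1,1,1,1,1,1,1]'

```text
time: 14.93
eef_pos: [0.6209, -0.1376, 0.073]
tool_rot: [3.141, 0.0, 1.532]
force: [1.0, -0.2, -1.7]
opening: 0.0596
gripper_force: 43.7
```

Request:
step_arm --linear '[[0,0,0.4],[0,0,0.4],[0,0,0.3],[0,0,0.1],[0,0,0.1],[0,0,0],[0,0,0]]' --rotation '[[0,0,0],[0,0,0],[0,0,0],[0,0,0],[0,0,0],[0,0,0],[0,0,0]]' --grip '[1,1,1,1,1,1,1]'

```text
time: 15.52
eef_pos: [0.6209, -0.1376, 0.0595]
tool_rot: [3.141, 0.0, 1.532]
force: [-0.9, 0.5, -0.2]
opening: 0.0594
gripper_force: 43.8
```

Request:
step_arm --linear '[[0,0,0.1],[0,0,0],[0,0,0]]' --rotation '[[0,0,0],[0,0,0],[0,0,0]]' --grip '[1,1,1]'

```text
time: 15.77
eef_pos: [0.6209, -0.1377, 0.0594]
tool_rot: [3.141, 0.0, 1.532]
force: [-2.2, -0.1, 6.0]
opening: 0.0594
gripper_force: 43.7
```

Contact, so I release and lift. Next is the small cup.

Request:
step_arm --linear '[[0,0,0],[0,0,0],[0,0,0],[0,0,0],[0,0,0],[0,0,0],[0,0,-1],[0,0,-2],[0,0,-3],[0,0,-4],[0,0,-3],[0,0,-1]]' --rotation '[[0,0,0],[0,0,0],[0,0,0],[0,0,0],[0,0,0],[0,0,0],[0,0,0],[0,0,0],[0,0,0],[0,0,0],[0,0,0],[0,0,0]]' --grip '[0,0,0,0,0,0,0,0,0,0,0,0]'

```text
time: 16.77
eef_pos: [0.6225, -0.1379, 0.2049]
tool_rot: [3.134, 0.001, 1.532]
force: [-0.7, -0.4, 0.5]
opening: 0.0855
gripper_force: 0.0
```

```bash
python3 go.py .437 -.0005 .195 .437 -.0005 .050
```

```text
t 16.77 p [ 0.6225 -0.1379  0.2049] rpy [3.1336e+00 1.5000e-03 1.5321e+00] F [-0.7 -0.4  0.5] open 0.0855 gf 0.0
-> [0.437, -0.0005, 0.195] tool cm [ 13.01 -19.08   0.82]
-> [0.437, -0.0005, 0.05] tool cm [ 0.02 -0.12 14.5 ]
```

Request:
step_arm --linear '[[1,-1.5,0],[1.6,-2.4,0],[1.6,-2.4,0],[1.6,-2.4,0],[1.6,-2.4,0],[1.6,-2.4,0],[1.6,-2.4,0],[1.6,-2.3,0],[0.8,-1,0],[0,0,0],[0,0,0],[0,0,0]]' --rotation '[[0,0,0],[0,0,0],[0,0,0],[0,0,0],[0,0,0],[0,0,0],[0,0,0],[0,0,0],[0,0,0],[0,0,0],[0,0,0],[0,0,0]]' --grip '[0,0,0,0,0,0,0,0,0,0,0,0]'

```text
time: 17.77
eef_pos: [0.435, -0.0005, 0.1985]
tool_rot: [3.141, 0.0, 1.532]
force: [0.1, 0.7, -0.3]
opening: 0.0854
gripper_force: 0.0
```

```bash
python3 go.py .437 -.0005 .050
```

```text
t 17.77 p [ 0.435  -0.0005  0.1985] rpy [3.1407e+00 2.0000e-04 1.5320e+00] F [ 0.1  0.7 -0.3] open 0.0854 gf 0.0
-> [0.437, -0.0005, 0.05] tool cm [1.000e-02 1.900e-01 1.485e+01]
```

Request:
step_arm --linear '[[0,0.1,1.5],[0,0,2.5],[0,0,3],[0,0,3],[0,0,2.5],[0,0,1.5],[0,0,0.8],[0,0,0],[0,0,0],[0,0,0]]' --rotation '[[0,0,0],[0,0,0],[0,0,0],[0,0,0],[0,0,0],[0,0,0],[0,0,0],[0,0,0],[0,0,0],[0,0,0]]' --grip '[0,0,0,0,0,0,0,0,0,0]'

```text
time: 18.6
eef_pos: [0.4363, -0.0005, 0.0514]
tool_rot: [3.14, -0.0, 1.532]
force: [-0.1, -0.4, 0.4]
opening: 0.0855
gripper_force: 0.0
```

Request:
step_arm --linear '[[0,0,0],[0,0,0],[0,0,0],[0,0,0],[0,0,0],[0,0,0],[0,0,0],[0,0,0],[0,0,0],[0,0,0]]' --rotation '[[0,0,0],[0,0,0],[0,0,0],[0,0,0],[0,0,0],[0,0,0],[0,0,0],[0,0,0],[0,0,0],[0,0,0]]' --grip '[1,1,1,1,1,1,1,1,1,1]'

```text
time: 19.43
eef_pos: [0.4357, -0.0003, 0.0516]
tool_rot: [3.14, 0.0, 1.532]
force: [-2.1, -0.6, 5.8]
opening: 0.061
gripper_force: 42.3
```

Request:
step_arm --linear '[[0,0,-0.5],[0,0,-1],[0,0,-2],[0,0,-2.5],[0,0,-2.5],[0,0,-1.5],[0,0,-1],[0,0,0],[0,0,0],[0,0,0]]' --rotation '[[0,0,0],[0,0,0],[0,0,0],[0,0,0],[0,0,0],[0,0,0],[0,0,0],[0,0,0],[0,0,0],[0,0,0]]' --grip '[1,1,1,1,1,1,1,1,1,1]'

```text
time: 20.27
eef_pos: [0.4345, -0.0003, 0.1593]
tool_rot: [-3.14, 0.0, 1.532]
force: [-1.1, 0.5, -1.4]
opening: 0.0608
gripper_force: 43.7
```

```bash
python3 go.py .621 -.0475 .1615 .621 -.0475 .0375
```

```text
t 20.27 p [ 4.345e-01 -3.000e-04  1.593e-01] rpy [-3.1401  0.      1.532 ] F [-1.1  0.5 -1.4] open 0.0608 gf 43.7
-> [0.621, -0.0475, 0.1615] tool cm [-4.   18.82 -0.24]
-> [0.621, -0.0475, 0.0375] tool cm [ 0.    0.02 12.4 ]
```

Request:
step_arm --linear '[[-0.2,1,0],[-0.4,2,0],[-0.6,2.8,0],[-0.6,2.8,0],[-0.6,2.8,0],[-0.6,2.8,0],[-0.6,2.6,0],[-0.4,1.5,0],[0,0.6,0],[0,0,0],[0,0,0],[0,0,0]]' --rotation '[[0,0,0],[0,0,0],[0,0,0],[0,0,0],[0,0,0],[0,0,0],[0,0,0],[0,0,0],[0,0,0],[0,0,0],[0,0,0],[0,0,0]]' --grip '[1,1,1,1,1,1,1,1,1,1,1,1]'

```text
time: 21.27
eef_pos: [0.6214, -0.0473, 0.1599]
tool_rot: [-3.14, -0.0, 1.532]
force: [-0.3, 0.8, -1.3]
opening: 0.0612
gripper_force: 43.7
```

Request:
step_arm --linear '[[0,0,1],[0,0,1.5],[0,0,2],[0,0,2],[0,0,2],[0,0,1.5],[0,0,0.7],[0,0,0.5],[0,0,0],[0,0,0]]' --rotation '[[0,0,0],[0,0,0],[0,0,0],[0,0,0],[0,0,0],[0,0,0],[0,0,0],[0,0,0],[0,0,0],[0,0,0]]' --grip '[1,1,1,1,1,1,1,1,1,1]'

```text
time: 22.1
eef_pos: [0.6225, -0.0475, 0.049]
tool_rot: [3.141, -0.0, 1.532]
force: [-0.1, 0.1, -1.4]
opening: 0.061
gripper_force: 43.8
```

Request:
step_arm --linear '[[0,0,0.4],[0,0,0.4],[0,0,0.2],[0,0,0.1],[0,0,0],[0,0,0]]' --rotation '[[0,0,0],[0,0,0],[0,0,0],[0,0,0],[0,0,0],[0,0,0]]' --grip '[1,1,1,1,1,1]'

```text
time: 22.6
eef_pos: [0.6224, -0.0476, 0.0376]
tool_rot: [3.141, 0.0, 1.532]
force: [-0.9, 0.5, 1.6]
opening: 0.0612
gripper_force: 43.9
```

Request:
step_arm --linear '[[0,0,0.1],[0,0,0],[0,0,0]]' --rotation '[[0,0,0],[0,0,0],[0,0,0]]' --grip '[1,1,1]'

```text
time: 22.85
eef_pos: [0.6225, -0.0476, 0.0375]
tool_rot: [3.141, 0.0, 1.532]
force: [-3.0, -0.3, 8.2]
opening: 0.0613
gripper_force: 44.3
```

Contact, so I release. Next is the flared cup.

Request:
step_arm --linear '[[0,0,0],[0,0,0],[0,0,0],[0,0,0],[0,0,0],[0,0,0],[0,0,-1],[0,0,-2],[0,0,-3],[0,0,-4],[0,0,-4],[0,0,-2]]' --rotation '[[0,0,0],[0,0,0],[0,0,0],[0,0,0],[0,0,0],[0,0,0],[0,0,0],[0,0,0],[0,0,0],[0,0,0],[0,0,0],[0,0,0]]' --grip '[0,0,0,0,0,0,0,0,0,0,0,0]'

```text
time: 23.85
eef_pos: [0.6235, -0.0476, 0.2025]
tool_rot: [3.135, 0.0, 1.532]
force: [0.3, 1.7, -0.0]
opening: 0.0852
gripper_force: 0.0
```

```bash
python3 go.py .440 .089 .195 .440 .089 .058
```

```text
t 23.85 p [ 0.6235 -0.0476  0.2025] rpy [3.1351e+00 2.0000e-04 1.5321e+00] F [ 0.3  1.7 -0. ] open 0.0852 gf 0.0
-> [0.44, 0.089, 0.195] tool cm [ 12.94 -18.87   0.63]
-> [0.44, 0.089, 0.058] tool cm [ 0.   -0.09 13.7 ]
```

Request:
step_arm --linear '[[1,-1.5,0],[1.6,-2.4,0],[1.6,-2.4,0],[1.6,-2.4,0],[1.6,-2.4,0],[1.6,-2.4,0],[1.6,-2.4,0],[1.5,-2.1,0],[0.8,-0.9,0],[0,0,0],[0,0,0],[0,0,0]]' --rotation '[[0,0,0],[0,0,0],[0,0,0],[0,0,0],[0,0,0],[0,0,0],[0,0,0],[0,0,0],[0,0,0],[0,0,0],[0,0,0],[0,0,0]]' --grip '[0,0,0,0,0,0,0,0,0,0,0,0]'

```text
time: 24.85
eef_pos: [0.4395, 0.0884, 0.1966]
tool_rot: [3.141, 0.0, 1.532]
force: [-0.4, 0.3, -0.4]
opening: 0.0852
gripper_force: 0.0
```

```bash
python3 go.py .440 .089 .058
```

```text
t 24.85 p [0.4395 0.0884 0.1966] rpy [3.1405e+00 1.0000e-04 1.5319e+00] F [-0.4  0.3 -0.4] open 0.0852 gf 0.0
-> [0.44, 0.089, 0.058] tool cm [ 0.06  0.04 13.86]
```

Request:
step_arm --linear '[[0,0,1.5],[0,0,2.5],[0,0,2.5],[0,0,2.5],[0,0,2.5],[0,0,1.5],[0,0,0.8],[0,0,0],[0,0,0],[0,0,0]]' --rotation '[[0,0,0],[0,0,0],[0,0,0],[0,0,0],[0,0,0],[0,0,0],[0,0,0],[0,0,0],[0,0,0],[0,0,0]]' --grip '[0,0,0,0,0,0,0,0,0,0]'

```text
time: 25.68
eef_pos: [0.4396, 0.0886, 0.0593]
tool_rot: [3.14, -0.0, 1.531]
force: [0.9, -0.4, -0.1]
opening: 0.0853
gripper_force: 0.0
```

Request:
step_arm --linear '[[0,0,0],[0,0,0],[0,0,0],[0,0,0],[0,0,0],[0,0,0],[0,0,0],[0,0,0],[0,0,0],[0,0,0]]' --rotation '[[0,0,0],[0,0,0],[0,0,0],[0,0,0],[0,0,0],[0,0,0],[0,0,0],[0,0,0],[0,0,0],[0,0,0]]' --grip '[1,1,1,1,1,1,1,1,1,1]' --newtons 45

```text
time: 26.52
eef_pos: [0.4392, 0.0889, 0.0599]
tool_rot: [3.139, -0.0, 1.532]
force: [-1.5, -0.8, 7.4]
opening: 0.0631
gripper_force: 47.8
```

Request:
step_arm --linear '[[0,0,-0.5],[0,0,-1],[0,0,-2],[0,0,-2.5],[0,0,-2.5],[0,0,-2],[0,0,-1.5],[0,0,0],[0,0,0],[0,0,0]]' --rotation '[[0,0,0],[0,0,0],[0,0,0],[0,0,0],[0,0,0],[0,0,0],[0,0,0],[0,0,0],[0,0,0],[0,0,0]]' --grip '[1,1,1,1,1,1,1,1,1,1]'

```text
time: 27.35
eef_pos: [0.438, 0.0886, 0.1776]
tool_rot: [-3.141, 0.0, 1.532]
force: [-0.0, 0.7, -2.1]
opening: 0.0632
gripper_force: 50.0
```

```bash
python3 go.py .621 .0425 .178 .621 .0425 .0457
```

```text
t 27.35 p [0.438  0.0886 0.1776] rpy [-3.1407e+00  2.0000e-04  1.5321e+00] F [-0.   0.7 -2.1] open 0.0632 gf 50.0
-> [0.621, 0.0425, 0.178] tool cm [-3.9  18.46 -0.06]
-> [0.621, 0.0425, 0.0457] tool cm [0.000e+00 1.000e-02 1.323e+01]
```

Request:
step_arm --linear '[[-0.2,1,0],[-0.4,2,0],[-0.6,2.7,0],[-0.6,2.7,0],[-0.6,2.7,0],[-0.6,2.7,0],[-0.6,2.5,0],[-0.3,1.5,0],[0,0.6,0],[0,0,0],[0,0,0],[0,0,0]]' --rotation '[[0,0,0],[0,0,0],[0,0,0],[0,0,0],[0,0,0],[0,0,0],[0,0,0],[0,0,0],[0,0,0],[0,0,0],[0,0,0],[0,0,0]]' --grip '[1,1,1,1,1,1,1,1,1,1,1,1]'

```text
time: 28.35
eef_pos: [0.6199, 0.0428, 0.1779]
tool_rot: [-3.14, 0.0, 1.532]
force: [0.5, -0.2, -1.4]
opening: 0.0634
gripper_force: 50.0
```

Request:
step_arm --linear '[[0,0,1],[0,0,1.5],[0,0,2],[0,0,2],[0,0,2],[0,0,2],[0,0,1],[0,0,0.5],[0,0,0],[0,0,0]]' --rotation '[[0,0,0],[0,0,0],[0,0,0],[0,0,0],[0,0,0],[0,0,0],[0,0,0],[0,0,0],[0,0,0],[0,0,0]]' --grip '[1,1,1,1,1,1,1,1,1,1]'

```text
time: 29.18
eef_pos: [0.621, 0.0427, 0.0591]
tool_rot: [3.141, -0.0, 1.532]
force: [0.3, -0.1, -1.8]
opening: 0.0625
gripper_force: 49.9
```

Request:
step_arm --linear '[[0,0,0.4],[0,0,0.4],[0,0,0.3],[0,0,0.1],[0,0,0.1],[0,0,0],[0,0,0]]' --rotation '[[0,0,0],[0,0,0],[0,0,0],[0,0,0],[0,0,0],[0,0,0],[0,0,0]]' --grip '[1,1,1,1,1,1,1]'

```text
time: 29.77
eef_pos: [0.6211, 0.0426, 0.0465]
tool_rot: [3.14, -0.0, 1.532]
force: [-1.8, -0.0, 5.3]
opening: 0.0629
gripper_force: 50.6
```

Request:
step_arm --linear '[[0,0,0.1],[0,0,0],[0,0,0]]' --rotation '[[0,0,0],[0,0,0],[0,0,0]]' --grip '[1,1,1]'

```text
time: 30.02
eef_pos: [0.6211, 0.0426, 0.0464]
tool_rot: [3.14, -0.0, 1.532]
force: [-4.0, -0.8, 11.5]
opening: 0.063
gripper_force: 51.1
```

Request:
step_arm --linear '[[0,0,0],[0,0,0],[0,0,0],[0,0,0],[0,0,0],[0,0,0],[0,0,-1],[0,0,-2],[0,0,-3],[0,0,-4],[0,0,-4],[0,0,-2]]' --rotation '[[0,0,0],[0,0,0],[0,0,0],[0,0,0],[0,0,0],[0,0,0],[0,0,0],[0,0,0],[0,0,0],[0,0,0],[0,0,0],[0,0,0]]' --grip '[0,0,0,0,0,0,0,0,0,0,0,0]'

```text
time: 31.02
eef_pos: [0.6219, 0.0427, 0.2105]
tool_rot: [3.135, -0.001, 1.532]
force: [-0.4, -0.7, 1.0]
opening: 0.0853
gripper_force: 0.0
```

Request:
step_arm --linear '[[0,-2,0],[0,-3,0],[0,-3,0],[0,-3,0],[0,-3,0],[0,-3,0],[0,-3,0],[0,-3,0],[0,-3,0],[0,0,0],[0,0,0],[0,0,0]]' --rotation '[[0,0,0],[0,0,0],[0,0,0],[0,0,0],[0,0,0],[0,0,0],[0,0,0],[0,0,0],[0,0,0],[0,0,0],[0,0,0],[0,0,0]]' --grip '[0,0,0,0,0,0,0,0,0,0,0,0]'

```text
time: 32.02
eef_pos: [0.3618, 0.0527, 0.2051]
tool_rot: [3.139, -0.0, 1.532]
force: [0.6, 0.0, 0.2]
opening: 0.0855
gripper_force: 0.0
```

```bash
python3 - <<'E'
from station import r
import cv2,pickle
from go import go
d={n:r.camera(n) for n in("scene","top")};pickle.dump(d,open("cam1.pkl","wb"))
f=lambda a:cv2.resize(a[:,:,::-1],(700,299),interpolation=cv2.INTER_CUBIC)
import numpy as np
cv2.imwrite("pics/end.png",np.vstack([f(d["scene"]["img"][180:265,215:414]),f(d["top"]["img"][145:205,225:365])]));go()
E
```

```text
t 32.12 p [0.362  0.0527 0.2046] rpy [ 3.1409e+00 -1.0000e-04  1.5319e+00] F [ 0.1 -0.5  0.2] open 0.0856 gf 0.0
```

View pics/end.png

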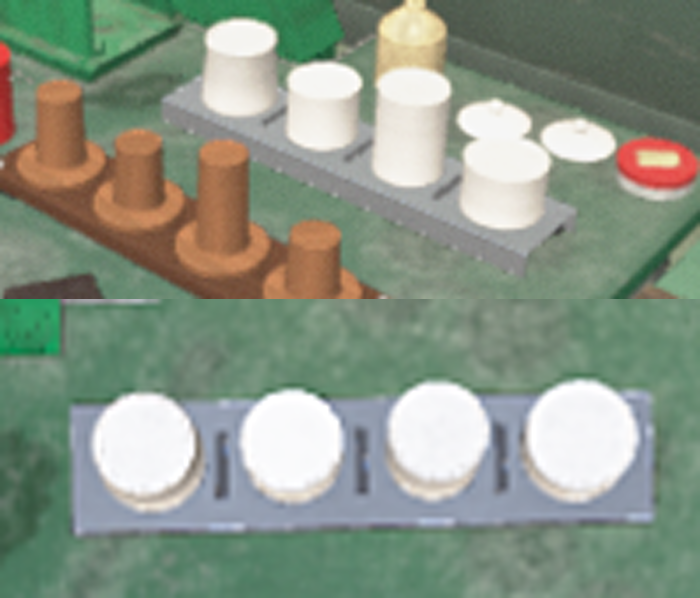

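The final views show all four cups upright on the pegs, rims on the deck, in the order flared, small, tall, squat (top crop (145,445), (292,440), (438,430), (580,435)). The bare formers match that order, so I hand in.

```bash
python3 -c "
from station import r
print(r.sign_off())"
```

```text
the job is handed in; nothing more can be done
None
```

All four cups stand mouth down on the rack pegs in their formers' order (flared, small, tall, squat from left to right), and I handed the job in at about 32 s; sign-off returned no verdict.

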